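Put the washed tumbler up on the tip-up drying peg

ROBOT

A 6-joint arm with a two-finger parallel gripper is mounted at the origin on the work surface. World frame = base frame: x ahead of the robot, y to its left, z up, the work surface at z = 0. Lengths are in m, angles in rad, forces in N, time in s.
With the tool pointing down it reaches from about 0.35 to 0.775 m from the base axis. Payload 5.5 kg.
Tool frame: the origin (TCP) lies between the finger pads; the fingertips stand 8 mm ahead of it and the grasp point (between the pads) lies 11 mm behind it; z points along the fingers, y is the line along which they close (so a half turn about z gives the same grasp; the last joint's range is limited). The gripper opens to 85 mm and grips with 20 to 120 N. Pads are 22 mm wide; open, the fingers measure 114 mm over their backs; the gripper's body (76 mm by 85 mm) begins 54 mm behind the grasp point. The pads swing forward as they close: fully open they stand 13 mm farther back than shut.
Start: joints at [0.993, 0.313, 0.046, 1.304, 0, 1.431], TCP at [0.244, 0.521, 0.239] pointing down, gripper open.
Joint ranges: [-2.76, 2.76], [-0.86, 1.69], [-1.03, 1.26], [-2.2, 2.34], [-1.47, 1.5], [-3.14, 3.14]. Speed limits (rad/s): [2.57, 2.57, 3.14, 3.14, 3.14, 3.14].

INTERFACE

Orientations are given as a unit quaternion [w, x, y, z].
In Python, from workcell import env gives the robot as it stands.
- The arm moves only by the tool move_arm, never from a script. Its argument "moves" is one flat list of numbers, 5 for each row, row after row: the shift along the world's x, y, z in m, then the turn about the world's z in rad, then the finger opening in m, from 0 to 0.0854. A call has 1 to 12 rows; each row is the pose to reach, as a shift and turn from the pose commanded when the call began; what a row does not reach only later rows make up. A row lasts 1/12 s, in which the tool goes at most 41.7 mm and 7.16 degrees, less where a joint would pass 70% of its speed; a pose out of reach is approached as far as the arm can. A call with a gripper value outside its range is refused whole. The fingers move at their own pace and stop on an object; "newtons" is the grip in N (left out, the last holds). Time passes only in rows, so rows that repeat a pose let the fingers close. It gives the time, the measured TCP pose, the force, the opening and the grip force at its end, in the units of the state.
- env.get_state(): the state, without advancing time (a new reading comes with each control period).
- env.read_camera(name): name is "scene" or "side" or "wrist"; returns a dict with "pixels" (400x640x3 uint8, red, green, blue), "camera_matrix" (3x3 intrinsics, pixels), "rvec" (rotation vector, rad) and "tvec" (3), from world to camera coordinates, as OpenCV has them. Camera axes: x right, y down, z forward; pixel columns grow to the right and rows downward; lengths in m; the calibration is good to about 2 mm. A picture is of the moment at which its call begins. There is no depth.
- env.hand_in(): hands the job in; it is judged then, once.
The state is a dict: "clock": time; "joint_pos": joint angles; "qvel": joint speeds; "tau": joint torques, N m; "tcp_pos": TCP position; "orientation": TCP orientation; "wrist_force": force on the tool from outside, world axes, zero at the start; "ft_torque": the same for the moment, N m; "finger_gap": finger opening in m; "grip_force": force on a finger pad.
Only numpy, scipy, OpenCV 4.12 (cv2) and the standard library are available. Lean on these libraries where they do the work, as an engineer would, in place of code of your own. Each camera call takes 0.05 s, during which the arm holds its last target. There are 200 camera calls.

TASK

Hang the washed steel tumbler up to dry: with the peg still folded down, push the lying tumbler along its rails over the peg until it meets the little end stop, then swing the stand's lever over until peg and tumbler stand fully upright. Then press down on the tumbler's upturned bottom until you feel the stiff collar under its mouth stop hard, with a firm push of about 20 N, never more than 40 N. Leave the things around the stand where they are.

Things in the scene. Friction and masses are not known exactly. Their poses are not given: they have to be found in the camera images.
- stand: Tip-up drying stand, fixed: grey base 110 x 470 x 10 mm. Origin on the desk below the peg's pivot; z up, y along the base from the pivot to the loading end, x along the pivot axis. Two 10 mm rails along y (x +-24, y 90 to 395, tops 34 mm high) carry the lying tumbler, its axis 65 mm above the desk, in line with the folded peg. Two cheeks at x +-43 mm, 84 mm high, hold the pivot.
- end_stop (a point): Middle of the top edge of the small grey plate (44 mm wide, top 36 mm above the desk) that stops the lower edge of the lying tumbler's mouth, 83 mm from the pivot along the stand's y; the tumbler's bottom is then 223 mm from the pivot.
- peg (a joint): Angle of the white drying peg about its pivot: 0 = folded down level (pointing along the stand's +y), 1.571 = upright against its stop. The hinge has 0.25 N m friction; raising it with the tumbler on takes up to about 0.8 N m and has to go all the way. The peg is a post 52 mm thick with a tapered nose; its tip is 168 mm from the pivot.
- pivot (a point): Middle of the peg's pivot axis, 65 mm above the desk. The frame turns with the peg: y points along the peg to its tip, x along the pivot axis, z along the hand lever (up while the peg is folded down).
- home (a point): Point on the peg's axis, 45 mm from the pivot, where the tumbler's mouth is when fully home. A grey collar on the peg (74 mm wide, with a cone that centres the mouth) bears the mouth; it has been left 15 to 30 mm short of home, how much is not told. It slides down stiffly (8 N, more than the tumbler's weight), then stops hard.
- lever_grip (a point): Middle of the hand lever's black grip (20 mm thick, 65 to 135 mm from the pivot axis); this point is 100 mm from the axis, at the stand's x = -68 mm (robot's side). A 12 mm bar joins it to the pivot. One rigid piece with the peg: it stands up while the peg is folded down; swinging it over by 90 degrees, towards the stand's -y and down to level, raises the peg.
- tumbler: Brushed steel drinking tumbler with a black rubber foot, a plain straight cup 76 mm in diameter, 140 mm long, wall 4 mm, 134 mm deep inside, about 0.2 kg, lying on the stand's rails. Origin at the centre of its closed bottom; its -y axis points along its axis to the mouth, which faces the peg.
- mouth (a point): Centre of the tumbler's open mouth, 140 mm from its bottom.
- mug: White mug, 80 mm wide, 90 mm high, standing beyond the stand; bystander. Origin under its centre.
- jar: Amber glass jar, 70 mm wide, 100 mm high, standing beyond the stand; bystander. Origin under its centre.
- tumbler_lid: Black lid of the tumbler, 78 mm wide, 30 mm high, on the desk on the robot's side of the stand; bystander, stays off. Origin under its centre.
- spoon: Steel spoon lying on the desk beyond the stand; bystander.
- glue: White bottle with red cap, 60 mm wide, 150 mm high, to the right of the stand; bystander. Origin under its centre.
Things that resemble listed ones, but are neither listed nor needed, are in the scene too. Leave any purple look-alike of the tumbler alone.

How it is judged:
On the way, in this order (a step that is already met when the one before it is completed fails the run):
1. the tumbler is pushed over the folded-down peg to the end stop (mouth within 94 mm of the pivot) (value of joint peg below 0.1 rad and y of mouth in the frame of pivot below 0.094 m and x of mouth in the frame of pivot between -0.022 and 0.022 m and z of mouth in the frame of pivot between -0.022 and 0.022 m and y of tumbler in the frame of pivot above 0.1 m), for 0.2 s.
2. the peg stands upright with the tumbler on it (value of joint peg above 1.5 rad and y of mouth in the frame of pivot below 0.1 m and x of mouth in the frame of pivot between -0.022 and 0.022 m and z of mouth in the frame of pivot between -0.022 and 0.022 m and y of tumbler in the frame of pivot above 0.1 m), for 0.2 s.
3. the tumbler is pressed home by the fingers and felt to stop hard (over 12 N, mouth within 50 mm of the pivot) (y of mouth in the frame of pivot between 0.035 and 0.05 m and horizontal distance between mouth and pivot below 0.008 m and angle between the y axis of tumbler and the y axis of pivot, either way round below 0.06 rad and y of tumbler in the frame of pivot above 0.17 m and contact force between the fingers and tumbler above 12 N).
At the end, for the whole second after the job is handed in: The peg stands upright (over 1.50 rad) and the tumbler sits mouth down on it, at rest and released, its axis within 0.06 rad of the peg's, its mouth within 8 mm of the peg's axis sideways and 35 to 50 mm from the pivot (home is 45 mm) (value of joint peg above 1.5 rad and y of mouth in the frame of pivot between 0.035 and 0.05 m and horizontal distance between mouth and pivot below 0.008 m and angle between the y axis of tumbler and the y axis of pivot, either way round below 0.06 rad and y of tumbler in the frame of pivot above 0.17 m and linear speed of tumbler below 0.02 m/s and angular speed of tumbler below 0.1 rad/s); the robot touches nothing.
It fails at once if the tumbler is pushed with more than 40 N (contact force between any of the arm, the fingers and tumbler above 40 N).
It fails at once if the mug, jar, lid, spoon or glue bottle is moved by more than 30 mm (distance of any of mug, jar, tumbler_lid, spoon, glue from where it was at the start of the episode above 0.03 m).
It also fails if it takes over 69 s, if anything falls off the work surface, if the arm or the gripper's body presses on something with over 40 N, if the wrist force passes 120 N, or if a joint passes its speed limit or range.

## Working session

There is one attempt and no reset: what is moved stays moved. The work goes in short steps, Python scripts to look and compute and a tool call to move; the robot and the scene stay as the last step left them, time stands still between calls to the robot, and variables do not carry over. Pictures are saved under pics/ and viewed, at most 10 in all, crops included, and the job is handed in when it is done.

Besides the shell and the picture viewer there is one more tool, called as name(argument=value, ...), one argument or row to a line, values as JSON. move_arm: Moves the arm, as the interface text tells. Its arguments: {"type":"object","properties":{"moves":{"type":"array"},"newtons":{"type":"number"}},"required":["moves"]}

```bash
mkdir -p pics; ls; cat > h.py <<'E'
import cv2,numpy as np
from workcell import env
def cam(n):
    c=env.read_camera(n);R=cv2.Rodrigues(np.array(c['rvec'],float))[0]
    return c['pixels'],np.array(c['camera_matrix'],float),R,np.array(c['tvec'],float).ravel()
def ray(c,u,v):
    _,K,R,t=c;d=R.T@np.linalg.inv(K)@np.array([u,v,1.]);return -R.T@t,d/np.linalg.norm(d)
def onz(c,u,v,z):
    o,d=ray(c,u,v);return o+d*(z-o[2])/d[2]
def tri(c1,p1,c2,p2):
    o1,d1=ray(c1,*p1);o2,d2=ray(c2,*p2)
    s=np.linalg.lstsq(np.c_[d1,-d2],o2-o1,rcond=None)[0]
    a,b=o1+s[0]*d1,o2+s[1]*d2;return (a+b)/2,np.linalg.norm(a-b)
def proj(c,P):
    return cv2.projectPoints(np.array([P],float),cv2.Rodrigues(c[2])[0],c[3],c[1],None)[0].ravel()
E
python3 - <<'E'
from h import *
s=env.get_state();print(s)
for n in('scene','side'):
    c=cam(n);cv2.imwrite(f'pics/{n}0.png',c[0][:,:,::-1]);print(n,-c[2].T@c[3])
E
```

```text
pics
{'clock': 0.0, 'joint_pos': array([9.93381016e-01, 3.14006097e-01, 4.49308024e-02, 1.30358983e+00,
       1.39375758e-05, 1.43121204e+00]), 'qvel': array([-2.61120281e-03, -1.40074749e-03,  1.67704145e-03,  1.63321532e-03,
       -5.00215353e-04,  4.52127157e-05]), 'tau': array([-1.26609930e-04, -4.80636334e+01,  2.98528594e+01,  1.95840007e-02,
       -2.43947243e-04, -3.16077468e-06]), 'tcp_pos': array([0.24349924, 0.52032804, 0.23838592]), 'orientation': array([-3.34377806e-04,  2.17171057e-01,  9.76133115e-01, -8.72547875e-04]), 'wrist_force': array([ 0.00855649, -0.0054888 ,  0.50067326]), 'ft_torque': array([-0.00719421,  0.00380714, -0.0080675 ]), 'grip_force': 0.0, 'finger_gap': 0.08576222521233279}
scene [0.94810803 0.6904635  1.21068847]
side [0.19192083 1.23571566 0.94798495]
```

View pics/scene0.png

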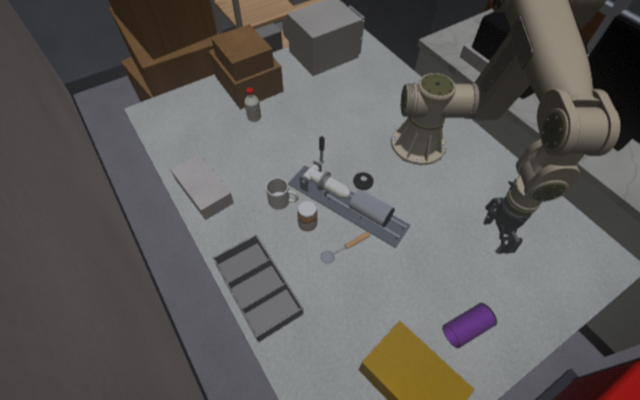

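View pics/side0.png

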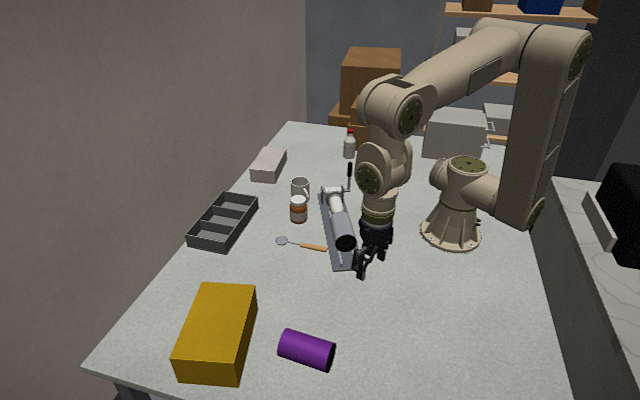

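The scene view shows the stand running from (300,175) to (400,240), with the tumbler at about (370,205), the lever at (322,145) and the lid at (363,180). The side view shows the tumbler bottom at (345,241) and the lever at (349,170). I'll enlarge both.

```bash
python3 - <<'E'
from h import *
a=cv2.imread('pics/scene0.png')[130:250,280:420];b=cv2.imread('pics/side0.png')[150:280,270:410]
cv2.imwrite('pics/sc.png',cv2.resize(a,None,fx=5,fy=5,interpolation=cv2.INTER_CUBIC)[:600,:])
cv2.imwrite('pics/sd.png',cv2.resize(b,None,fx=4.5,fy=4.5,interpolation=cv2.INTER_CUBIC))
E
```

```text
(no output)
```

View pics/sc.png

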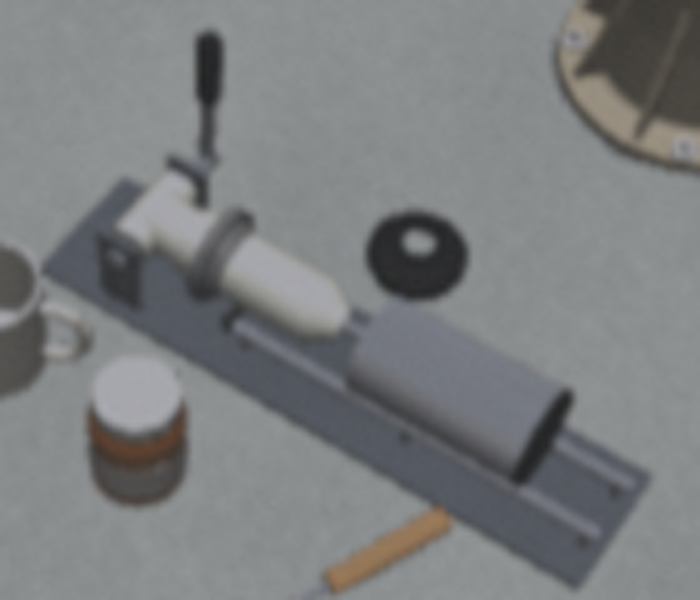

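View pics/sd.png

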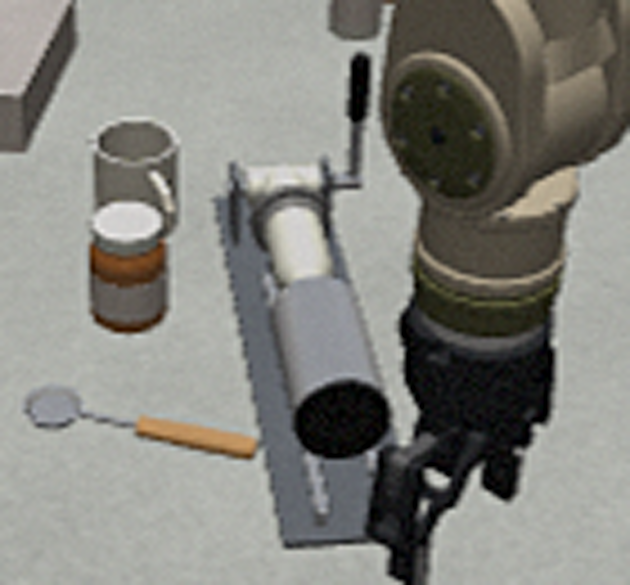

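The scene crop shows the base corners at crop pixels (122,178), (42,270), (577,590) and (650,478), and the grip from (208,35) to (208,103). In the side crop the grip runs from (361,55) to (356,122), and the tumbler's foot is centred near (342,418).

```bash
python3 - <<'E'
from h import *
S=cam('scene');D=cam('side')
s=lambda u,v:((u)/5+280-.4,(v)/5+130-.4)
d=lambda u,v:((u)/4.5+270-.4,(v)/4.5+150-.4)
C=[onz(S,*s(*p),.01) for p in[(122,178),(42,270),(577,590),(650,478)]]
for c in C:print('corner',c)
for i in range(4):print(np.linalg.norm(C[i]-C[(i+1)%4]))
y=(C[2]+C[3]-C[0]-C[1]);y/=np.linalg.norm(y);print('yaxis',y,np.degrees(np.arctan2(y[1],y[0])))
print('side corner far left',onz(D,*d(216,197),.01),'near left',onz(D,*d(285,547),.01))
print('grip top',tri(S,s(208,33),D,d(361,53)),'grip bot',tri(S,s(207,103),D,d(356,122)))
print('foot',tri(S,s(543,437),D,d(343,418)))
# cheeks pivot hints
print('lid',onz(S,*s(417,262),.02))
print('glue',onz(S,253,118,.0),'jar',onz(S,*s(137,480),0))
# dark foot mask in scene & side
for n,c,box in(('scene',S,(370,200,400,230)),('side',D,(330,228,362,256))):
    x0,y0,x1,y1=box;g=c[0][y0:y1,x0:x1].max(2);m=(g<45).astype('uint8')
    k,l,st,ce=cv2.connectedComponentsWithStats(m);i=1+st[1:,4].argmax();print(n,st[i],ce[i]+[x0,y0])
for n,c,box in(('scene',S,(310,130,332,170)),('side',D,(340,155,358,185))):
    x0,y0,x1,y1=box;g=c[0][y0:y1,x0:x1].max(2);m=(g<60).astype('uint8')
    k,l,st,ce=cv2.connectedComponentsWithStats(m);i=1+st[1:,4].argmax();print(n,st[i],ce[i]+[x0,y0])
E
```

```text
corner [ 0.45972985 -0.14911815  0.01      ]
corner [ 0.5579928  -0.10559745  0.01      ]
corner [0.38644247 0.32595746 0.01      ]
corner [0.2862674  0.28459957 0.01      ]
0.10746933919980411
0.46440193319886786
0.10837675201590719
0.4671191322003185
yaxis [-0.37037592  0.92888195  0.        ] 111.73880281543927
side corner far left [ 0.55704124 -0.10469755  0.01      ] near left [0.38185043 0.33371655 0.01      ]
grip top (array([ 0.41991969, -0.09268182,  0.19933011]), np.float64(0.004200328844300453)) grip bot (array([ 0.42045857, -0.09105543,  0.12818188]), np.float64(0.00355843623312758))
foot (array([0.35915613, 0.23966711, 0.06554113]), np.float64(0.0028537021932342936))
lid [0.31801599 0.0468667  0.02      ]
glue [ 0.50433482 -0.49559414  0.        ] jar [0.59172114 0.08445261 0.        ]
scene [13 10 10 16 33] [387.87878788 217.57575758]
side [  5   7  21  17 276] [345.47463768 243.        ]
scene [10  7  4 15 50] [321.42 143.58]
side [ 8  7  4 16 56] [349.41071429 169.07142857]
```

move_arm(
  moves=[0.104, -0.249, -0.04, -0.754, 0.03, 0.104, -0.249, -0.04, -0.754, 0.03, 0.104, -0.249, -0.04, -0.754, 0.03, 0.104, -0.249, -0.04, -0.754, 0.03, 0.104, -0.249, -0.04, -0.754, 0.03, 0.104, -0.249, -0.04, -0.754, 0.03, 0.104, -0.249, -0.04, -0.754, 0.03, 0.104, -0.249, -0.04, -0.754, 0.03, 0.104, -0.249, -0.04, -0.754, 0.03, 0.104, -0.249, -0.04, -0.754, 0.03],
)

```text
clock: 1.03
tcp_pos: [0.3479, 0.272, 0.1995]
orientation: [-0.0, 0.561, 0.828, 0.0]
wrist_force: [-0.3, -0.3, 0.9]
finger_gap: 0.0303
grip_force: 0.0
```

```bash
python3 - <<'E'
from h import *
s=env.get_state();print(s['clock'],s['tcp_pos'],s['orientation'],s['wrist_force'],s['finger_gap'])
W=cam('wrist');print(-W[2].T@W[3])
cv2.imwrite('pics/w1.png',W[0][:,:,::-1]);np.savez('w1.npz',K=W[1],R=W[2],t=W[3])
P=np.array([.4834,-.0667,0]);y=np.array([-.370,.929,0]);x=np.array([.929,.370,0]);z=np.array([0,0,1])
for q in[(0,331,65),(0,331,103),(-38,331,65),(38,331,65),(0,191,103),(-55,402,10),(55,402,10)]:
    print(q,proj(W,P+(x*q[0]+y*q[1]+z*q[2])/1000))
E
```

```text
1.0333 [0.34787845 0.27199453 0.19946798] [-6.30290809e-05  5.61384508e-01  8.27555052e-01  2.58821641e-04] [-0.31777061 -0.30142887  0.85870161] 0.03025071925331319
[0.32095798 0.34065071 0.33296224]
(0, 331, 65) [321.36379226 229.9422716 ]
(0, 331, 103) [321.4033589  249.58494421]
(-38, 331, 65) [275.4874107  229.95698668]
(38, 331, 65) [367.2418094  229.92755601]
(0, 191, 103) [321.4179923  402.18890599]
(-55, 402, 10) [261.59249585 135.80154713]
(55, 402, 10) [381.02928226 135.7588674 ]
```

View pics/w1.png

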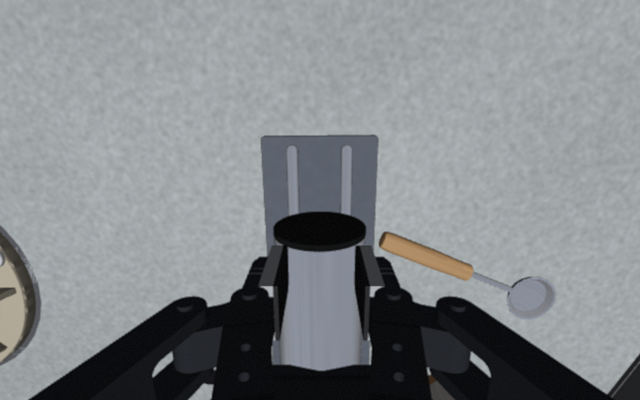

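The wrist view shows the foot ellipse spanning columns 273–366 at row ~230 and the base end at (262–378, 136). Both are within about 1 mm of my estimate, so I'll descend behind the tumbler.

move_arm(
  moves=[0, 0, -0.04, 0, 0.03, 0, 0, -0.08, 0, 0.03, 0, 0, -0.12, 0, 0.03, 0, 0, -0.137, 0, 0.03, 0, 0, -0.137, 0, 0.03, 0.004, -0.009, -0.137, 0, 0.03, 0.007, -0.019, -0.137, 0, 0.03, 0.007, -0.019, -0.137, 0, 0.03],
)

```text
clock: 1.75
tcp_pos: [0.3567, 0.2524, 0.0641]
orientation: [0.001, 0.561, 0.828, 0.001]
wrist_force: [0.0, -0.4, 0.2]
finger_gap: 0.0305
grip_force: 0.0
```

move_arm(
  moves=[0.0022, -0.0056, 0, 0, 0.03, 0.0044, -0.0111, 0, 0, 0.03, 0.0067, -0.0167, 0, 0, 0.03, 0.0089, -0.0223, 0, 0, 0.03, 0.0111, -0.0279, 0, 0, 0.03, 0.0133, -0.0334, 0, 0, 0.03, 0.0155, -0.039, 0, 0, 0.03, 0.0178, -0.0446, 0, 0, 0.03, 0.02, -0.0502, 0, 0, 0.03, 0.0222, -0.0557, 0, 0, 0.03],
)

```text
clock: 2.58
tcp_pos: [0.3772, 0.1965, 0.0622]
orientation: [-0.0, 0.561, 0.828, -0.0]
wrist_force: [-0.3, 2.7, 0.2]
finger_gap: 0.03
grip_force: 0.0
```

move_arm(
  moves=[0.0022, -0.0056, 0, 0, 0.03, 0.0044, -0.0111, 0, 0, 0.03, 0.0067, -0.0167, 0, 0, 0.03, 0.0089, -0.0223, 0, 0, 0.03, 0.0111, -0.0279, 0, 0, 0.03, 0.0126, -0.0316, 0, 0, 0.03, 0.0141, -0.0353, 0, 0, 0.03, 0.0141, -0.0353, 0, 0, 0.03],
)

```text
clock: 3.25
tcp_pos: [0.3914, 0.161, 0.0623]
orientation: [0.0, 0.562, 0.827, -0.0]
wrist_force: [-0.3, 0.3, -0.6]
finger_gap: 0.0302
grip_force: 0.0
```

move_arm(
  moves=[0.0007, -0.0019, 0, 0, 0.03, 0.0015, -0.0037, 0, 0, 0.03, 0.0022, -0.0056, 0, 0, 0.03, 0.0026, -0.0065, 0, 0, 0.03, 0.003, -0.0074, 0, 0, 0.03, 0.0033, -0.0084, 0, 0, 0.03],
)

```text
clock: 3.75
tcp_pos: [0.3943, 0.1534, 0.0623]
orientation: [-0.0, 0.561, 0.828, -0.0]
wrist_force: [-0.8, 0.1, 0.4]
finger_gap: 0.0301
grip_force: 0.0
```

```bash
python3 - <<'E'
from h import *
s=env.get_state();print(s['tcp_pos'],s['wrist_force'])
a=cam('scene')[0][130:250,280:420,::-1]
cv2.imwrite('pics/sc2.png',cv2.resize(a,None,fx=5,fy=5,interpolation=cv2.INTER_CUBIC))
E
```

```text
[0.39433066 0.1533843  0.06229279] [-0.75023734  0.06552541  0.35522163]
```

View pics/sc2.png

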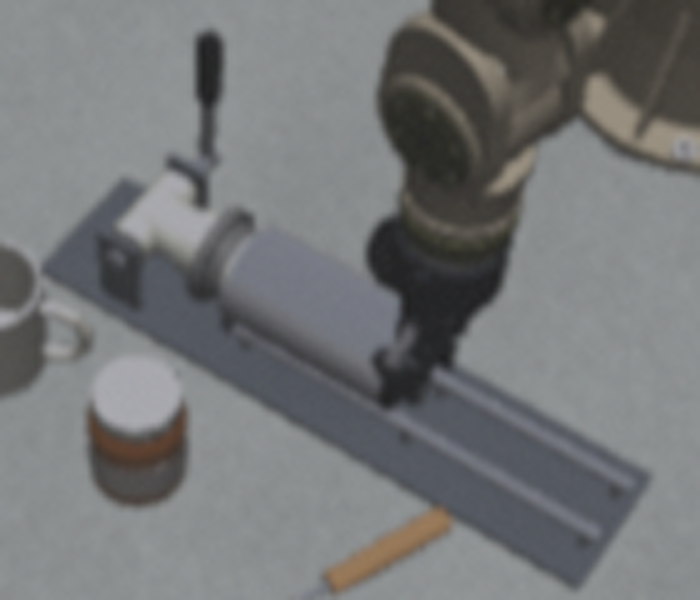

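The tumbler is now over the peg, with its mouth close to the collar at (225,280) and the end stop. I'll creep forward until the force rises.

move_arm(
  moves=[0.0004, -0.0009, 0, 0, 0.03, 0.0007, -0.0019, 0, 0, 0.03, 0.0011, -0.0028, 0, 0, 0.03, 0.0011, -0.0028, 0, 0, 0.03],
)

```text
clock: 4.13
tcp_pos: [0.3948, 0.1524, 0.0625]
orientation: [-0.002, 0.561, 0.828, 0.002]
wrist_force: [-4.6, 9.4, 2.9]
finger_gap: 0.03
grip_force: 0.0
```

move_arm(
  moves=[0, 0, 0, 0, 0.03, -0.0075, 0.0186, 0, 0, 0.03, -0.0075, 0.0186, 0, 0, 0.03, -0.0075, 0.0186, 0.04, 0, 0.03, -0.0075, 0.0186, 0.08, 0, 0.03, -0.0075, 0.0186, 0.12, 0, 0.03, -0.0075, 0.0186, 0.16, 0, 0.05, -0.0075, 0.0186, 0.19, 0, 0.06, -0.0075, 0.0186, 0.19, 0, 0.06],
)

```text
clock: 4.88
tcp_pos: [0.3913, 0.1694, 0.2588]
orientation: [0.004, 0.561, 0.828, 0.004]
wrist_force: [0.6, 0.5, 0.3]
finger_gap: 0.0599
grip_force: 0.0
```

move_arm(
  moves=[0.0055, -0.0445, 0, 0, 0.06, 0.0055, -0.0445, 0, 0, 0.06, 0.017, -0.12, 0, 0, 0.06, 0.017, -0.12, 0, 0, 0.06, 0.032, -0.2614, 0, 0, 0.06, 0.032, -0.2614, 0, 0, 0.06, 0.032, -0.2614, 0, 0, 0.06, 0.032, -0.2614, 0, 0, 0.06, 0.032, -0.2614, 0, 0, 0.06],
)

```text
clock: 5.63
tcp_pos: [0.4202, -0.0963, 0.2516]
orientation: [0.0, 0.564, 0.826, -0.001]
wrist_force: [0.4, 0.0, -0.1]
finger_gap: 0.0599
grip_force: 0.0
```

```bash
python3 - <<'E'
from h import *
s=env.get_state();print(s['clock'],s['tcp_pos'],s['wrist_force'],s['joint_pos'])
S=cam('scene');D=cam('side');W=cam('wrist')
P=np.array([.4834,-.0667,0]);y=np.array([-.370,.929,0]);x=np.array([.929,.370,0]);z=np.array([0,0,1])
for n,q in[('grip top',(-68,0,200)),('grip bot',(-68,0,130)),('bottom ctr',(0,223,65))]:
    print(n,[proj(c,P+(x*q[0]+y*q[1]+z*q[2])/1000) for c in(S,D,W)])
a=W[0][:,:,::-1]
cv2.imwrite('pics/w2.png',a)
E
```

```text
5.6333 [ 0.42017903 -0.09626616  0.25161562] [ 0.40561775  0.02889566 -0.06033956] [-0.41080521  0.0306694  -0.26747164  1.27266154 -0.00157172  0.78701519]
grip top [array([321.12022814, 136.84506602]), array([350.07891135, 160.9306739 ]), array([322.5678681 , 227.95579413])]
grip bot [array([320.8308647 , 150.18172448]), array([349.13594737, 175.92920162]), array([322.33122625, 194.27192383])]
bottom ctr [array([361.19752581, 202.63045793]), array([340.64757842, 223.16651628]), array([ 411.32063666, -112.18495796])]
```

View pics/w2.png

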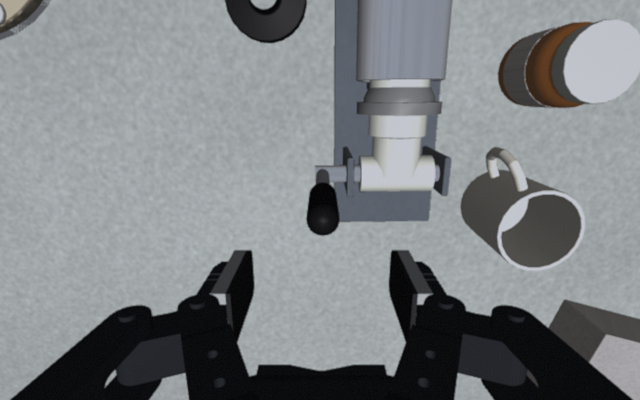

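The wrist view shows the lever top at (322,220), centred between the pads (columns 252–391). I'll descend and grip.

move_arm(
  moves=[0, 0, -0.035, 0, 0.06, 0, 0, -0.07, 0, 0.06, 0, 0, -0.098, 0, 0.06, 0, 0, -0.098, 0, 0.06, 0, 0, -0.098, 0, 0.01, 0, 0, -0.098, 0, 0.01, 0, 0, -0.098, 0, 0.01, 0, 0, -0.098, 0, 0.01, 0, 0, -0.098, 0, 0.01, 0, 0, -0.098, 0, 0.01],
  newtons=30,
)

```text
clock: 6.62
tcp_pos: [0.4203, -0.0928, 0.1565]
orientation: [0.001, 0.561, 0.828, -0.001]
wrist_force: [-5.0, -0.8, 5.3]
finger_gap: 0.0192
grip_force: 29.4
```

move_arm(
  moves=[0.0032, -0.0081, -0.0004, 0, 0.01, 0.0064, -0.0161, -0.0015, 0, 0.01, 0.0096, -0.024, -0.0034, 0, 0.01, 0.0127, -0.0318, -0.006, 0, 0.01, 0.0156, -0.0393, -0.0094, 0, 0.01, 0.0185, -0.0465, -0.0134, 0, 0.01],
)

```text
clock: 7.12
tcp_pos: [0.4384, -0.1376, 0.1427]
orientation: [-0.0, 0.561, 0.828, 0.001]
wrist_force: [-4.2, 5.7, 6.0]
finger_gap: 0.0192
grip_force: 29.0
```

move_arm(
  moves=[0.0027, -0.0068, -0.0047, 0, 0.01, 0.0053, -0.0132, -0.01, 0, 0.01, 0.0077, -0.0192, -0.0159, 0, 0.01, 0.0098, -0.0247, -0.0223, 0, 0.01, 0.0118, -0.0296, -0.0292, 0, 0.01, 0.0135, -0.034, -0.0366, 0, 0.01, 0.015, -0.0377, -0.0443, 0, 0.01, 0.0163, -0.0408, -0.0524, 0, 0.01, 0.0172, -0.0432, -0.0607, 0, 0.01, 0.0179, -0.045, -0.0692, 0, 0.01],
)

```text
clock: 7.95
tcp_pos: [0.4582, -0.1865, 0.0744]
orientation: [0.003, 0.562, 0.827, -0.001]
wrist_force: [-4.8, -4.1, 8.5]
finger_gap: 0.0184
grip_force: 29.0
```

move_arm(
  moves=[0.0003, -0.0006, -0.004, 0, 0.01, 0.0005, -0.001, -0.0087, 0, 0.01, 0.0006, -0.0013, -0.013, 0, 0.01, 0.0006, -0.0014, -0.0174, 0, 0.01, 0.0006, -0.0014, -0.02, 0, 0.01, 0.0006, -0.0014, -0.02, 0, 0.01],
)

```text
clock: 8.45
tcp_pos: [0.4589, -0.1882, 0.054]
orientation: [0.003, 0.562, 0.827, -0.002]
wrist_force: [-0.9, -7.7, 1.5]
finger_gap: 0.0174
grip_force: 29.3
```

move_arm(
  moves=[0, 0, -0.002, 0, 0.01, 0, 0, -0.004, 0, 0.01, 0, 0, -0.004, 0, 0.01, 0, 0, -0.004, 0, 0.01],
)

```text
clock: 8.78
tcp_pos: [0.4589, -0.1881, 0.0501]
orientation: [0.003, 0.562, 0.827, -0.002]
wrist_force: [-0.9, -6.9, 2.1]
finger_gap: 0.0161
grip_force: 28.7
```

```bash
python3 - <<'E'
from h import *
D=cam('side');S=cam('scene')
a=D[0][60:260,230:430,::-1];b=S[0][80:280,220:420,::-1]
cv2.imwrite('pics/up.png',cv2.resize(np.hstack([a,b]),None,fx=2,fy=2,interpolation=cv2.INTER_CUBIC))
P=np.array([.4834,-.0667,0])
for z in(.065,.25,.265,.28):print(z,proj(D,P+[0,0,z]),proj(S,P+[0,0,z]))
E
```

```text
0.065 [332.23265719 190.07778519] [309.96102856 173.20029381]
0.25 [333.57474226 150.54743433] [309.46634154 138.72521092]
0.265 [333.69200711 147.09346498] [309.42098474 135.56426374]
0.28 [333.81064539 143.59904215] [309.3747291  132.34067605]
```

View pics/up.png

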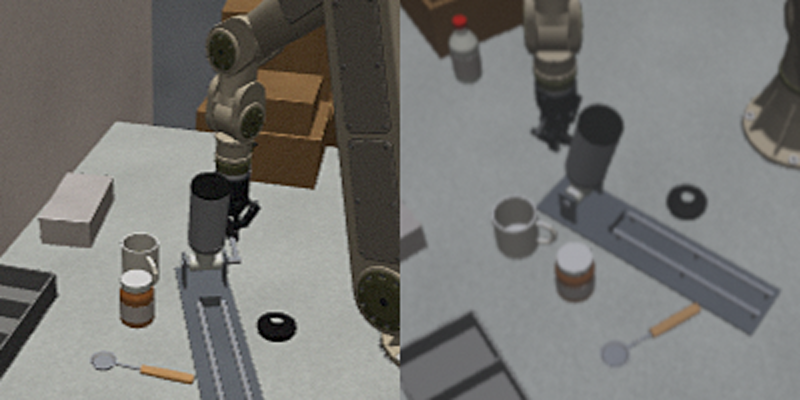

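The tumbler stands tilted about 10°, with its top at scene pixel (320,142) against an expected (309,134). The narrowing gap shows the pads slipped below the grip. I'll release, rise, close the fingers and press the lever down from above.

move_arm(
  moves=[0, 0, 0, 0, 0.05, 0, 0, 0, 0, 0.05, 0, 0, 0, 0, 0.05, 0, 0, 0.03, 0, 0.05, 0, 0, 0.06, 0, 0.05, 0, 0, 0.08, 0, 0.05, 0, 0, 0.08, 0, 0, 0, 0, 0.08, 0, 0, 0, 0, 0.08, 0, 0, 0, 0, 0.08, 0, 0, 0, 0, 0.08, 0, 0],
)

```text
clock: 9.8
tcp_pos: [0.4562, -0.1845, 0.1265]
orientation: [-0.001, 0.561, 0.828, 0.0]
wrist_force: [-0.2, -0.7, -0.1]
finger_gap: 0.0001
grip_force: 0.0
```

move_arm(
  moves=[0, 0, -0.008, 0, 0, 0, 0, -0.016, 0, 0, 0, 0, -0.022, 0, 0, 0, 0, -0.028, 0, 0, 0, 0, -0.033, 0, 0, 0, 0, -0.033, 0, 0],
)

```text
clock: 10.3
tcp_pos: [0.4566, -0.1849, 0.0936]
orientation: [-0.001, 0.561, 0.828, 0.0]
wrist_force: [-0.3, 0.2, 0.1]
finger_gap: -0.0002
grip_force: 0.0
```

move_arm(
  moves=[0, 0, -0.003, 0, 0, 0, 0, -0.006, 0, 0, 0, 0, -0.009, 0, 0, 0, 0, -0.012, 0, 0, 0, 0, -0.012, 0, 0],
)

```text
clock: 10.72
tcp_pos: [0.4574, -0.1855, 0.0829]
orientation: [0.001, 0.561, 0.828, -0.0]
wrist_force: [-0.1, -1.2, 2.4]
finger_gap: 0.0002
grip_force: 1.2
```

move_arm(
  moves=[0, 0, -0.002, 0, 0, 0, 0, -0.004, 0, 0, 0, 0, -0.004, 0, 0, 0, 0, -0.004, 0, 0],
)

```text
clock: 11.05
tcp_pos: [0.4577, -0.1856, 0.0822]
orientation: [0.002, 0.561, 0.828, -0.0]
wrist_force: [-7.9, 2.2, 30.6]
finger_gap: -0.0001
grip_force: 15.2
```

```bash
python3 - <<'E'
from h import *
D=cam('side');S=cam('scene')
a=D[0][120:220,280:380,::-1];b=S[0][100:200,260:360,::-1]
cv2.imwrite('pics/up2.png',cv2.resize(np.hstack([a,b]),None,fx=4,fy=4,interpolation=cv2.INTER_CUBIC))
E
```

```text
(no output)
```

View pics/up2.png

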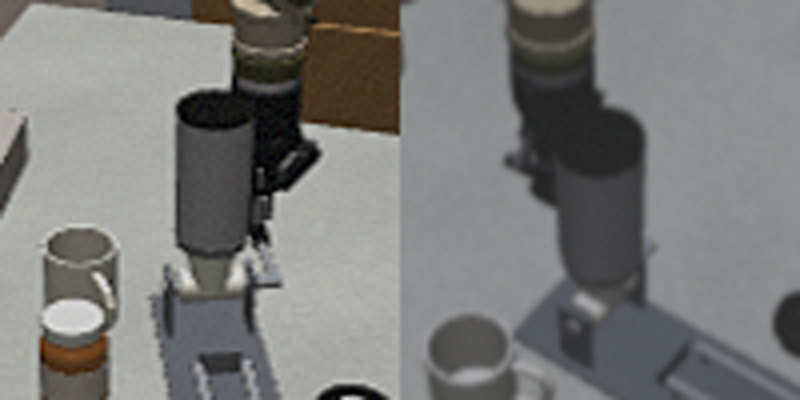

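The peg is hard against its stop at 30 N. The tumbler's top centre, at side (334,147) and scene (310,135), matches upright at about 266 mm high. Next I'll rise and go above it.

move_arm(
  moves=[0, 0, 0.02, 0, 0, 0, 0, 0.06, 0, 0, 0, 0, 0.1, 0, 0, 0, 0, 0.14, 0, 0, 0, 0, 0.18, 0, 0, 0, 0, 0.22, 0, 0, 0, 0, 0.24, 0, 0, 0, 0, 0.24, 0, 0, 0, 0, 0.24, 0, 0],
)

```text
clock: 11.9
tcp_pos: [0.4576, -0.1851, 0.3195]
orientation: [0.001, 0.561, 0.828, 0.0]
wrist_force: [-0.3, 0.7, 0.2]
finger_gap: 0.0002
grip_force: 0.0
```

```bash
python3 - <<'E'
from h import *
s=env.get_state();t=s['tcp_pos'];print(t)
D=cam('side');S=cam('scene')
P=np.array([.4834,-.0667,0])
# dark foot centroid in both views
r=[]
for c,(x0,y0,x1,y1) in((D,(318,138,350,156)),(S,(294,122,326,150))):
    g=c[0][y0:y1,x0:x1].max(2);m=(g<50).astype('uint8')
    k,l,st,ce=cv2.connectedComponentsWithStats(m);i=1+st[1:,4].argmax()
    b=st[i];p=(b[0]+(b[2]-1)/2+x0,b[1]+(b[3]-1)/2+y0);r.append(p);print(b,ce[i]+[x0,y0],p)
top=tri(D,r[0],S,r[1]);print('top',top,'delta to pivot xy',P[:2]-t[:2],'to top',top[0][:2]-t[:2])
E
```

```text
[ 0.4575783  -0.18514498  0.31945356]
[  6   5  20  10 149] [333.34228188 147.44966443] (np.float64(333.5), np.float64(147.5))
[  5   6  21  16 283] [309.32862191 135.60424028] (np.float64(309.0), np.float64(135.5))
top (array([ 0.4840264 , -0.06865449,  0.26281545]), np.float64(0.001526142128013554)) delta to pivot xy [0.0258217  0.11844498] to top [0.0264481  0.11649048]
```

move_arm(
  moves=[0.0085, 0.039, 0, 0, 0, 0.017, 0.078, 0, 0, 0, 0.026, 0.1175, 0, 0, 0, 0.026, 0.1175, 0, 0, 0, 0.026, 0.1175, -0.02, 0, 0, 0.026, 0.1175, -0.035, 0, 0, 0.026, 0.1175, -0.04, 0, 0, 0.026, 0.1175, -0.043, 0, 0, 0.026, 0.1175, -0.045, 0, 0],
)

```text
clock: 12.75
tcp_pos: [0.4825, -0.0674, 0.2734]
orientation: [-0.001, 0.561, 0.828, 0.0]
wrist_force: [-1.4, 0.9, 5.8]
finger_gap: 0.0001
grip_force: 2.7
```

Contact is at about 0.2735. I'll press down slowly.

move_arm(
  moves=[0, 0, -0.002, 0, 0, 0, 0, -0.004, 0, 0, 0, 0, -0.006, 0, 0, 0, 0, -0.008, 0, 0, 0, 0, -0.01, 0, 0, 0, 0, -0.01, 0, 0],
)

```text
clock: 13.25
tcp_pos: [0.4828, -0.0677, 0.2641]
orientation: [-0.0, 0.562, 0.827, 0.0]
wrist_force: [-0.9, 2.1, 4.1]
finger_gap: 0.0003
grip_force: 1.9
```

move_arm(
  moves=[0, 0, -0.001, 0, 0, 0, 0, -0.002, 0, 0, 0, 0, -0.003, 0, 0, 0, 0, -0.004, 0, 0, 0, 0, -0.005, 0, 0, 0, 0, -0.005, 0, 0],
)

```text
clock: 13.75
tcp_pos: [0.4829, -0.0677, 0.2592]
orientation: [0.0, 0.561, 0.828, 0.0]
wrist_force: [-1.7, 1.2, 4.5]
finger_gap: 0.0003
grip_force: 2.3
```

move_arm(
  moves=[0, 0, -0.0005, 0, 0, 0, 0, -0.001, 0, 0, 0, 0, -0.0015, 0, 0, 0, 0, -0.0015, 0, 0],
)

```text
clock: 14.08
tcp_pos: [0.4831, -0.0677, 0.2582]
orientation: [0.0, 0.561, 0.828, 0.0]
wrist_force: [-2.1, 1.5, 6.4]
finger_gap: 0.0002
grip_force: 3.5
```

move_arm(
  moves=[0, 0, -0.0005, 0, 0, 0, 0, -0.001, 0, 0, 0, 0, -0.001, 0, 0],
)

```text
clock: 14.33
tcp_pos: [0.4834, -0.0677, 0.258]
orientation: [0.001, 0.561, 0.828, 0.001]
wrist_force: [-2.8, 1.6, 11.6]
finger_gap: 0.0001
grip_force: 5.7
```

Rising steeply with little motion, so this is the hard stop. I'll firm up to about 20 N.

move_arm(
  moves=[0, 0, -0.0005, 0, 0, 0, 0, -0.001, 0, 0, 0, 0, -0.001, 0, 0, 0, 0, -0.001, 0, 0],
)

```text
clock: 14.67
tcp_pos: [0.4837, -0.0678, 0.2579]
orientation: [0.002, 0.561, 0.828, 0.001]
wrist_force: [-3.4, 2.9, 15.1]
finger_gap: 0.0001
grip_force: 8.1
```

move_arm(
  moves=[0, 0, -0.0006, 0, 0, 0, 0, -0.0012, 0, 0, 0, 0, -0.0012, 0, 0, 0, 0, -0.0012, 0, 0],
)

```text
clock: 15.0
tcp_pos: [0.4841, -0.0679, 0.2578]
orientation: [0.003, 0.561, 0.828, 0.001]
wrist_force: [-4.3, 1.8, 21.8]
finger_gap: -0.0001
grip_force: 10.8
```

Firm stop at about 22 N with the top at 0.250 m, which matches home. I'll lift off straight up and check.

move_arm(
  moves=[0, 0, 0.005, 0, 0, 0, 0, 0.02, 0, 0, 0, 0, 0.06, 0, 0, 0, 0, 0.1, 0, 0, 0, 0, 0.1, 0, 0, 0, 0, 0.1, 0, 0, 0, 0, 0.1, 0, 0],
)

```text
clock: 15.58
tcp_pos: [0.4831, -0.0679, 0.3536]
orientation: [0.0, 0.561, 0.828, -0.0]
wrist_force: [0.2, 0.7, 0.2]
finger_gap: -0.0004
grip_force: 0.0
```

```bash
python3 - <<'E'
from h import *
print(env.get_state()['tcp_pos'],env.get_state()['wrist_force'])
D=cam('side');S=cam('scene')
r=[]
for c,(x0,y0,x1,y1) in((D,(318,140,350,160)),(S,(294,125,326,153))):
    m=(c[0][y0:y1,x0:x1].max(2)<50).astype('uint8')
    k,l,st,ce=cv2.connectedComponentsWithStats(m);b=st[1+st[1:,4].argmax()]
    r.append((b[0]+(b[2]-1)/2+x0,b[1]+(b[3]-1)/2+y0));print(b)
print(tri(D,r[0],S,r[1]))
a=D[0][120:220,280:380,::-1];b=S[0][100:200,260:360,::-1]
cv2.imwrite('pics/fin.png',cv2.resize(np.hstack([a,b]),None,fx=4,fy=4,interpolation=cv2.INTER_CUBIC))
E
```

```text
[ 0.48310282 -0.06793603  0.3536437 ] [0.2127218  0.73730726 0.15630636]
[  6   8  19   9 147]
[  6   7  20  16 279]
(array([ 0.48424041, -0.06590142,  0.24522433]), np.float64(0.0031637290675559804))
```

View pics/fin.png

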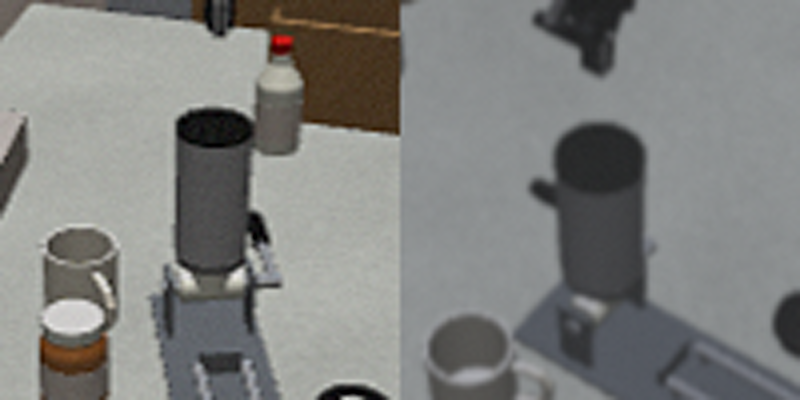

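The tumbler stands upright and home, with its top centre at side crop (214,128), the lever level, the fingers clear and the bystanders in place.

```bash
python3 -c "
from workcell import env
print(env.hand_in())"
```

```text
the job is handed in; nothing more can be done
None
```

The job is handed in: the tumbler was pushed to the end stop, swung fully upright and pressed home at about 22 N, the arm is clear, and the stuff around the stand looked undisturbed; the hand-in returned no verdict.

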